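Fit the reducer and fine funnel to the parts counter

ROBOT

A 6-joint arm with a two-finger parallel gripper is mounted at the origin on the work surface. World frame = base frame: x ahead of the robot, y to its left, z up, the work surface at z = 0. Lengths are in mm, angles in rad, forces in N, time in s.
With the tool pointing down it reaches from about 325 to 900 mm from the base axis. Payload 6.1 kg.
Tool frame: the origin (TCP) lies on the centre line of the jaws, within the pads' length; the fingertips stand 8 mm ahead of it and the grasp point (between the pads) lies 11 mm behind it (bot.nose_length is the distance from the TCP to the fingertips, in mm); z points along the fingers, y is the line along which they close (so a half turn about z gives the same grasp; the last joint's range is limited). The gripper opens to 87 mm and grips with 3 to 60 N. Pads are 19 mm wide; open, the fingers measure 117 mm over their backs; the gripper's body (75 mm by 190 mm) begins 51 mm behind the grasp point.
Start: joints at [1.223, 0.22, 1.526, -0, 1.395, -0.126], TCP at [137.49, 609.682, 230.538] pointing down, gripper open.
Joint ranges: [-2.98, 2.98], [-0.91, 2.08], [0.09, 2.57], [-1.24, 4.39], [0.2, 2.65], [-2.68, 2.68]. Speed limits (rad/s): [2.57, 2.57, 3.01, 3.14, 3.14, 3.14].

INTERFACE

Orientations are given as a rotation vector (axis times angle).
In Python, from rig import bot gives the robot as it stands. The module is installed in compiled form; this text tells all that it offers.
- The arm moves only by the tool arm_command, never from a script. Its argument "steps" is one flat list of numbers, 7 for each row, row after row: the opening, from 0 (shut) to 1 (fully open), then the shift along the tool's x, y, z in units of 60 mm (1.0 is 60 mm), then the turn, a rotation vector about the tool's x, y, z in units of 5 degrees (1.0 is 5 degrees). In form: [fingers, dx, dy, dz, wx, wy, wz, fingers, dx, dy, dz, wx, wy, wz, ...]. A call has exactly 8 rows; each row shifts and turns the commanded pose from where the row before left it, along the tool's axes as they then stand; what a row does not reach is not made up. A row lasts 1/8 s, in which the tool goes at most 62.5 mm and 10.7 degrees, less where a joint would pass 70% of its speed; a pose out of reach is approached as far as the arm can. A call is refused whole if a number of a shift passes 1 or a number of a turn 1, either way. A call with a gripper value outside its range is refused whole. The fingers move at their own pace and stop on an object; "squeeze" is the grip in N (left out, the last holds). Time passes only in rows, so rows that do not move let the fingers close, or fill a call up. It gives the time, the measured TCP pose, the force, the opening and the grip force at its end, in the units of the state.
- bot.get_state(): the state, without advancing time (a new reading comes with each control period).
- bot.read_camera(name): name is "side" or "top" or "wrist"; returns a dict with "image" (400x640x3 uint8, red, green, blue), "range_z" (400x640 float32, mm along the optical axis (not along the pixel's ray), 0 where there is no reading), "fov_y" (degrees; the focal length in pixels is half the picture's height over the tangent of half this angle, whatever the lens; pixels are square), "cx", "cy" (the principal point, pixels), "origin" and "rotation" of the camera in the world. Camera axes: x right, y up, looking along -z (the intrinsics and any distortion apply to the point x, -y, -z); pixel columns grow to the right and rows downward; lengths in mm; the calibration is good to about 2 mm. The wrist camera is an equidistant fisheye: a pixel r from the principal point sees the ray r / f radians off the axis. A picture is of the moment at which its call begins.
- bot.job_done(): hands the job in; it is judged then, once.
Trained networks look in the newest picture that a camera, given by its name, has taken for a name from the list of things; names that differ only in an ending like _2 or _b are one class to them, and where a whole thing is asked for, a point or a joint stands for the part that bears it (a point fixed in the world has none). Each returns a list of dicts, best first, with "score" (0 to 1); they miss things now and then, are a little off and sometimes report something else, mostly with a low value. They report only what shows in the picture. A call takes as long as a camera call. They do not tell look-alikes from the thing itself.
- bot.spot_in(camera, label): "position" ([row, column] in pixels, amid what is visible of it).
- bot.cut_out(camera, label): "mask" (400x640 bool, what is visible of it) and "position" ([row, column] in pixels, amid what is visible of it).
- bot.pinpoint(camera, label): "position" ([row, column] in pixels: a listed point, or the origin of a listed thing).
The state is a dict: "clock": time; "joint_positions": joint angles; "joint_velocities": joint speeds; "effort": joint torques, N m; "tool_pos": TCP position; "tool_rot": TCP orientation; "contact_force": force on the tool from outside, world axes, zero at the start; "wrist_torque": the same for the moment, N m; "opening": finger opening in mm; "finger_force": force on a finger pad.
Only numpy, scipy, OpenCV 4.12 (cv2) and the standard library are available. Lean on these libraries where they do the work, as an engineer would, in place of code of your own. Each camera call takes 0.05 s, during which the arm holds its last target. There are 200 camera calls.

TASK

Get the parts counter ready for tiny components. First turn the red T-handle so that the steel keeper arm swings fully clear of the counter's throat (its screw has a left-hand thread: it loosens clockwise seen from above, anticlockwise only tightens it); then take the blue reducer from the rack, nest it upright in the throat fully home and let it go; then nest the orange funnel upright and fully home in the reducer. Lower both gently instead of dropping them, and leave the yellow spare in the rack and the other things on the bench alone.

Things in the scene. Friction and masses are not known exactly. Their poses are not given: they have to be found in the camera images.
- counter: The parts counter: a fixed white box with a blue band, 220 mm (x) by 240 mm (y), 65 mm high; place and yaw vary. Origin on the bench under its middle. On its top stand the aluminium throat, its axis 30 mm from the origin in +y, and the keeper's post, 50 mm from the origin in -y.
- throat_mouth (a point): Centre of the mouth of the counter's throat, level with its aluminium rim, 125 mm above the bench. The throat is a fixed hollow cone: 49.6 mm bore at the rim, narrowing downwards by 0.4 mm of diameter per mm, 60 mm deep; rim 66 mm across outside. z up; x and y as the counter's.
- keeper (a joint): Angle of the keeper (rad): 0 is screwed tight, the arm pointing in the counter's +y right over the throat; it grows clockwise seen from above, up to the stop at 1.5, where the arm points in the counter's +x. Starts at 0 to 0.25; above 0.9 it is clear of the throat. It stays where it is left (0.12 N m of friction).
- keeper_grip (a point): On the keeper's upright axis, 2 mm above the middle of the red T-handle: a bar 44 mm long, 12 mm thick and 30 mm high, to be gripped from above; this point is 13 mm below its top and 20 mm above the steel arm. y is along the bar and the arm (which reaches 76 mm out from the axis in +y), x is across the bar, z up.
- reducer_center (a point): Blue hollow reducer, upright in the rack; on its axis half-way up its 70 mm. From the foot: cone 28.4 to 46 mm wide over 44 mm, flange 62 mm wide, 4 mm thick, collar 54 mm wide, 22 mm high (grip this). Bore: cone, 16 mm at the foot, 44 mm at the top. 80 g. Home, its flange lies on the throat's rim, this point 9 mm below throat_mouth, with 1.8 mm of play all round. z up its axis.
- funnel_center (a point): Orange fine funnel, upright in the rack; on its axis half-way up its 66 mm. From the foot: cone 22.8 to 40.4 mm wide over 44 mm, flange 56 mm wide, 4 mm thick, collar 39 mm wide, 18 mm high (grip this). 50 g. Home, its flange lies on the reducer's top rim, this point 24 mm above reducer_center, with 1.8 mm of play all round. z up its axis.
- spare_center (a point): Yellow spare cone, upright in the third hole of the rack, half-way up (35 mm over its foot): 70 mm high, flange 62 mm, collar 54 mm like the reducer's; too fat for the throat. To be left alone.
- rack: Fixed grey rack, origin on the bench under its middle: a plate 84 mm (x) by 270 mm (y), its top 75 mm above the bench, with three 50 mm holes in a row 90 mm apart along y, the middle one at the origin. The three cones hang in the holes by their flanges (which cone is where varies), with a few mm of play.
- meter: Bystander: yellow multimeter, 160 x 80 x 42 mm, flat on the bench; origin under its middle.
- spool: Bystander: solder spool, 56 mm across, 50 mm high, standing; origin under its middle.
- tin: Bystander: small round tin, 50 mm across, 35 mm high; origin under its middle.
- driver: Bystander: red screwdriver lying on the bench, origin under its middle.
- partsbox: Bystander: blue open parts box, 140 x 100 x 45 mm, origin under its middle.
- mug: Bystander: white mug, 80 mm across, 90 mm high, origin under its middle.
Mind the look-alikes: they are no part of the job. What is meant by the part that bears funnel_center is not green, pink or turquoise, and is the smaller of those in its own colour.

How it is judged (in metres and radians):
On the way, in this order (a step that is already met when the one before it is completed fails the run):
1. the keeper arm is swung clear of the throat (value of joint keeper above 0.9 rad), for 0.2 s.
2. the blue reducer is home in the throat and let go, the keeper still clear (horizontal distance between reducer_center and throat_mouth below 0.003 m and z of reducer_center in the frame of throat_mouth between -0.013 and -0.007 m and angle between reducer_center's own z axis and vertical below 0.045 rad and contact force between the fingers and reducer below 0.3 N and value of joint keeper above 0.9 rad), for 0.2 s.
3. the orange funnel is home in the reducer (horizontal distance between reducer_center and throat_mouth below 0.003 m and z of reducer_center in the frame of throat_mouth between -0.013 and -0.007 m and angle between each of reducer_center, funnel_center's own z axis and vertical below 0.045 rad and horizontal distance between funnel_center and reducer_center below 0.003 m and z of funnel_center in the frame of reducer_center between 0.02 and 0.026 m), for 0.2 s.
At the end, for the whole second after the job is handed in: Keeper joint above 0.9 rad; reducer upright (within 0.045 rad) in the throat, on its axis within 3 mm, not more than 2 mm above fully home; funnel upright (0.045 rad) in the reducer, on its axis within 3 mm, not more than 2 mm above fully home; both at rest; the spare still in the rack (all of step 3 and value of joint keeper above 0.9 rad and linear speed of each of reducer, funnel below 0.01 m/s and distance between spare_center and rack below 0.14 m); the robot touches nothing.
It fails at once if the reducer is dropped or slammed into the throat (over 0.4 m/s there) (horizontal distance between reducer_center and throat_mouth below 0.03 m and z of reducer_center in the frame of throat_mouth between -0.02 and 0.03 m and linear speed of reducer above 0.4 m/s).
It fails at once if the funnel is dropped or slammed into the reducer (over 0.4 m/s there) (horizontal distance between funnel_center and reducer_center below 0.03 m and z of funnel_center in the frame of reducer_center between -0.02 and 0.06 m and linear speed of funnel above 0.4 m/s).
It fails at once if the yellow spare is moved by more than 20 mm (distance of spare_center from where it was at the start of the episode above 0.02 m).
It fails at once if one of the bystanders (multimeter, spool, tin, screwdriver, parts box, mug) is moved by more than 30 mm (distance of any of meter, spool, tin, driver, partsbox, mug from where it was at the start of the episode above 0.03 m).
It also fails if it takes over 72 s, if anything falls off the work surface, if the arm or the gripper's body presses on something with over 40 N, if the wrist force passes 120 N, or if a joint passes its speed limit or range.

## Working session

There is one attempt and no reset: what is moved stays moved. The work goes in short steps, Python scripts to look and compute and a tool call to move; the robot and the scene stay as the last step left them, time stands still between calls to the robot, and variables do not carry over. Pictures are saved under pics/ and viewed, at most 10 in all, crops included, and the job is handed in when it is done.

Besides the shell and the picture viewer there is one more tool, called after ">>>" as name(argument=value, ...) on one line, values as JSON. arm_command: Moves the arm, as the interface text tells. Its arguments: {"type":"object","properties":{"steps":{"type":"array"},"squeeze":{"type":"number"}},"required":["steps"]}

```bash
mkdir -p pics && cat > h.py <<'E'
import numpy as np, cv2
from rig import bot
from scipy.spatial.transform import Rotation as R
def ray(c,rc):
    f=200/np.tan(np.radians(c["fov_y"])/2); r,q=rc
    x,y=(q-c["cx"])/f,(r-c["cy"])/f
    return x,y
def pt(c,rc,rng=None):  # non-fisheye: pixel -> world by depth
    r,q=int(round(rc[0])),int(round(rc[1]))
    if rng is None:
        w=c["range_z"][max(r-2,0):r+3,max(q-2,0):q+3]; w=w[w>0]; rng=np.median(w) if w.size else np.nan
    x,y=ray(c,rc); return np.array(c["origin"])+np.array(c["rotation"])@np.array([x*rng,-y*rng,-rng])
def ptz(c,rc,z):  # pixel -> world on height z
    x,y=ray(c,rc); d=np.array(c["rotation"])@np.array([x,-y,-1]); o=np.array(c["origin"]); return o+d*(z-o[2])/d[2]
def ptzw(c,rc,z): # fisheye
    x,y=ray(c,rc); t=np.hypot(x,y); s=np.sin(t)/max(t,1e-9)
    d=np.array(c["rotation"])@np.array([x*s,-y*s,-np.cos(t)]); o=np.array(c["origin"]); return o+d*(z-o[2])/d[2]
def save(c,n,crop=None,k=1):
    im=c["image"][:,:,::-1]
    if crop: im=im[crop[0]:crop[1],crop[2]:crop[3]]
    cv2.imwrite("pics/"+n,cv2.resize(im,None,fx=k,fy=k,interpolation=cv2.INTER_CUBIC))
E
python3 - <<'E'
from h import *
np.set_printoptions(precision=1,suppress=True)
cs={n:bot.read_camera(n) for n in("top","side")}
for n,c in cs.items():
    save(c,n+"0.png"); print(n,c["fov_y"],c["cx"],c["cy"],c["origin"])
for l in["counter","throat_mouth","keeper_grip","reducer_center","funnel_center","spare_center","rack","mug","meter"]:
    for n,c in cs.items():
        print(l,n,[(round(d["score"],2),np.round(d["position"]),pt(c,d["position"])) for d in bot.pinpoint(n,l)[:4]])
E
```

```text
top 55.89505650217795 318.86055391765615 197.93138376751878 [ 433.6  -20.7 1577.2]
side 50.611789251834125 321.2575876803923 201.74469239872374 [  468.6 -1182.6  1009.6]
counter top [(0.21, array([244., 442.]), array([2980.6, 2526.3, 4124.2]))]
counter side [(0.68, array([190., 318.]), array([  525. , -1126.2,  1066. ])), (0.46, array([360., 270.]), array([  411.9, -1239.3,   952.9]))]
throat_mouth top [(0.72, array([202., 366.]), array([2846.9, 2392.6, 3990.5])), (0.59, array([207., 246.]), array([2814.7, 2360.4, 3958.3]))]
throat_mouth side [(0.71, array([161., 312.]), array([  503.5, -1147.7,  1044.5]))]
keeper_grip top [(0.63, array([209., 266.]), array([2760.8, 2306.5, 3904.4]))]
keeper_grip side [(0.65, array([166., 316.]), array([  513.8, -1137.4,  1054.8])), (0.54, array([157., 267.]), array([  324.6, -1326.6,   865.6])), (0.34, array([221., 381.]), array([ 736.7, -914.5, 1277.7]))]
reducer_center top [(0.66, array([197., 344.]), array([2896.7, 2442.4, 4040.3])), (0.31, array([210., 258.]), array([2829. , 2374.7, 3972.6]))]
reducer_center side [(0.68, array([232., 331.]), arr
[... 547 characters left out ...]
[  547.5, -1103.7,  1088.5]))]
spare_center top [(0.56, array([205., 388.]), array([2903.1, 2448.8, 4046.7]))]
spare_center side [(0.67, array([274., 322.]), array([  533.5, -1117.7,  1074.6]))]
rack top [(0.96, array([202., 366.]), array([2847.1, 2392.8, 3990.7])), (0.43, array([197., 343.]), array([2910.7, 2456.4, 4054.3]))]
rack side [(0.59, array([267., 328.]), array([  553.2, -1098. ,  1094.2]))]
mug top [(0.87, array([200., 194.]), array([2901.1, 2446.7, 4044.7]))]
mug side [(0.61, array([156., 322.]), array([  545.7, -1105.6,  1086.7]))]
meter top [(0.91, array([253., 197.]), array([2850.3, 2395.9, 3993.8]))]
meter side [(0.92, array([158., 268.]), array([  327. , -1324.2,   868. ]))]
```

View pics/top0.png

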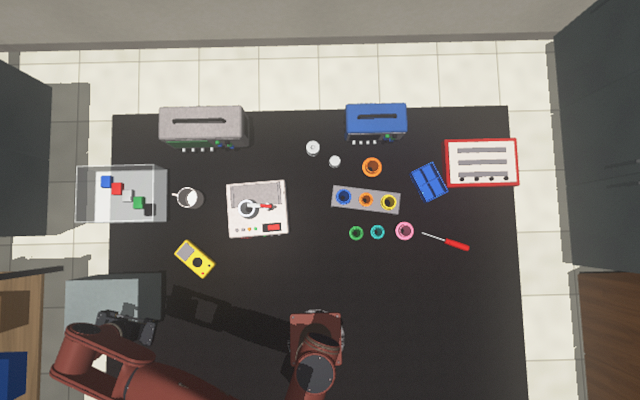

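View pics/side0.png

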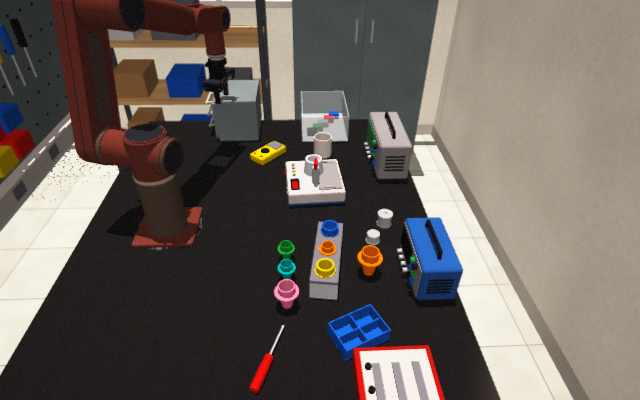

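The top view shows the counter at (px col 257, row 208), with the T-handle near (267,206) and the throat near (247,208). The rack holds blue (344,197), orange (366,199) and yellow (389,202). A larger orange cone stands on the bench at (372,167), and green, turquoise and pink ones are at (356,232), (377,231) and (404,230). The camera rotation is a rotation vector, so I'll fix the helper.

Funnel candidates: orange in the rack (366,199) and orange on the bench (372,167). The smaller one, in the rack, fits the description. I'll confirm this with a crop.

```bash
sed -i 's/np.array(c\["rotation"\])@/rot(c)@/g' h.py && cat >> h.py <<'E'
def rot(c):
    r=np.array(c["rotation"]); return R.from_rotvec(r).as_matrix() if r.shape==(3,) else r
E
python3 - <<'E'
from h import *
np.set_printoptions(precision=1,suppress=True)
cs={n:bot.read_camera(n) for n in("top","side")}
c=cs["top"]; im=c["image"][:,:,::-1]
a=cv2.resize(im[140:250,320:430],(440,440),interpolation=2); b=cv2.resize(cs["side"]["image"][205:315,260:400,::-1],(340,440),interpolation=2)
cv2.imwrite("pics/crop1.png",np.hstack([a,b]))
Z={"counter":65,"throat_mouth":125,"keeper_grip":170,"reducer_center":88,"funnel_center":90,"spare_center":88,"rack":75,"mug":90,"meter":42,"partsbox":20,"spool":50,"tin":35}
for l,z in Z.items():
    for n,c in cs.items():
        print(l,n,[(round(d["score"],2),np.round(d["position"]),pt(c,d["position"]),ptz(c,d["position"],z)[:2]) for d in bot.pinpoint(n,l)[:4]])
print(bot.get_state()["tool_rot"])
w=bot.read_camera("wrist");print(w["fov_y"],w["origin"],rot(w))
E
```

```text
counter top [(0.55, array([210., 258.]), array([526.6, 217.5,  71. ]), array([527. , 218.4]))]
counter side [(0.79, array([189., 314.]), array([531.2, 126.3,  65.2]), array([531.2, 126.5]))]
throat_mouth top [(0.55, array([209., 247.]), array([531.8, 262.2,  71. ]), array([528.3, 252.1]))]
throat_mouth side [(0.71, array([162., 311.]), array([522.6, 227.9, 123.2]), array([522.5, 225. ])), (0.3, array([357., 268.]), array([ 382.3, -554.7,   24.9]), array([ 391. , -618.6]))]
keeper_grip top [(0.57, array([208., 264.]), array([531.9, 186.2, 132.6]), array([529.3, 180.8])), (0.47, array([208., 246.]), array([537.3, 265.2,  74.1]), array([530.7, 246.9])), (0.23, array([199., 344.]), array([ 561.2, -129. ,   64.9]), array([ 552.3, -121.5]))]
keeper_grip side [(0.54, array([166., 312.]), array([525.7, 215.2, 112.2]), array([522. , 125.2]))]
reducer_center top [(0.59, array([195., 342.]), array([ 579.8, -122.6,   41.7]), array([ 575.4, -119.5])), (0.47, array([149., 314.]), array([773.7,  -9.5,  48.7]), array([764.9,  -9.8]))]
reducer_center side [(0.63, array([234., 330.]), array([ 568.2, -
[... 1537 characters left out ...]

meter side []
partsbox top [(0.82, array([182., 425.]), array([ 629.3, -473.6,    7.6]), array([ 627.8, -470. ]))]
partsbox side [(0.83, array([338., 358.]), array([ 623.8, -493.9,    7. ]), array([ 621.8, -502.8]))]
spool top [(0.59, array([149., 313.]), array([774.5,  -5.8,  47.1]), array([773.9,  -5.9]))]
spool side [(0.82, array([223., 384.]), array([777.2, -29.9,  21.1]), array([768.2, -63.6])), (0.6, array([156., 268.]), array([339.2, 430.5,  30.6]), array([341.8, 398.5]))]
tin top []
tin side [(0.71, array([243., 367.]), array([ 703. , -115.8,    3.9]), array([ 695.7, -148.8]))]
[0.3 3.1 0. ]
65.70646984690485 [ 72.2 624.4 384.8] [[ 0.2 -0.9 -0.2]
 [ 1.   0.2  0.1]
 [ 0.  -0.2  1. ]]
```

View pics/crop1.png

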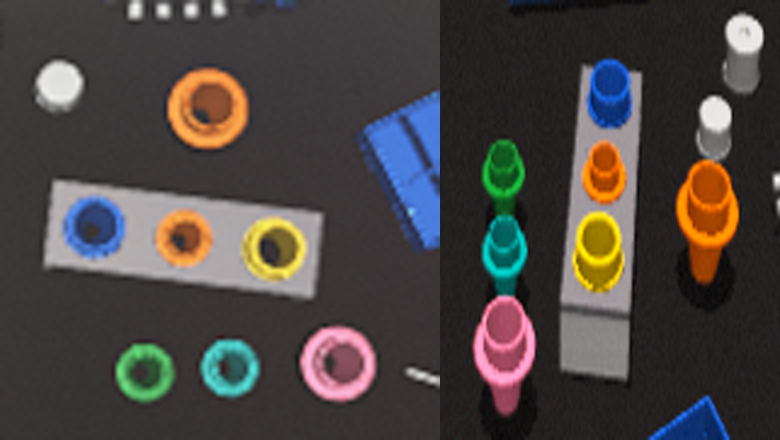

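The crop confirms it. The orange cone in the rack (crop 183,238) is smaller than the orange one on the bench (crop 208,107), so the rack one is the funnel. Next is a helper that turns a target into row numbers, then a move over the counter.

```bash
cat >> h.py <<'E'
def down(th):  # tool pointing down, its y at angle th from world x
    y=np.array([np.cos(th),np.sin(th),0]); z=np.array([0,0,-1.]); return np.column_stack([np.cross(y,z),y,z])
def plan(p,th,n=8,start=None):
    """even rows from start/current pose to TCP p, yaw th; prints tool shifts (60 mm) and turns (5 deg)"""
    s=bot.get_state(); p0,R0=start or (np.array(s["tool_pos"]),R.from_rotvec(s["tool_rot"]).as_matrix())
    R1=down(th); rv=R.from_matrix(R0.T@R1).as_rotvec(); d=(np.array(p)-p0)/n; Rk=R0
    for i in range(n):
        print(np.round(np.r_[Rk.T@d/60, np.degrees(rv)/n/5],3).tolist()); Rk=Rk@R.from_rotvec(rv/n).as_matrix()
def st():
    s=bot.get_state(); M=R.from_rotvec(s["tool_rot"]).as_matrix()
    print("t",s["clock"],"p",np.round(s["tool_pos"],1),"th",round(np.arctan2(M[1,1],M[0,1]),4),"tilt",np.round(M[:2,2],4),"F",np.round(s["contact_force"],1),"open",s["opening"],"ff",s["finger_force"],"q",np.round(s["joint_positions"],2))
E
python3 - <<'E'
from h import *
st(); plan([500,190,310],0.0,17)
E
```

```text
t 2.35 p [137.5 609.7 230.5] th 1.349 tilt [-0.     -0.0001] F [-0.8 -0.4  0.4] open 87.12595626906204 ff 0.0 q [ 1.22  0.22  1.53 -0.    1.39 -0.13]
[-0.437, -0.323, -0.078, -0.0, 0.0, 0.909]
[-0.461, -0.287, -0.078, -0.0, 0.0, 0.909]
[-0.483, -0.25, -0.078, -0.0, 0.0, 0.909]
[-0.501, -0.211, -0.078, -0.0, 0.0, 0.909]
[-0.516, -0.171, -0.078, -0.0, 0.0, 0.909]
[-0.528, -0.129, -0.078, -0.0, 0.0, 0.909]
[-0.537, -0.087, -0.078, -0.0, 0.0, 0.909]
[-0.542, -0.044, -0.078, -0.0, 0.0, 0.909]
[-0.544, -0.001, -0.078, -0.0, 0.0, 0.909]
[-0.542, 0.042, -0.078, -0.0, 0.0, 0.909]
[-0.537, 0.085, -0.078, -0.0, 0.0, 0.909]
[-0.529, 0.127, -0.078, -0.0, 0.0, 0.909]
[-0.517, 0.169, -0.078, -0.0, 0.0, 0.909]
[-0.502, 0.209, -0.078, -0.0, 0.0, 0.909]
[-0.484, 0.248, -0.078, -0.0, 0.0, 0.909]
[-0.462, 0.286, -0.078, -0.0, 0.0, 0.909]
[-0.438, 0.322, -0.078, -0.0, 0.0, 0.909]
```

>>> arm_command(steps=[1, -0.44, -0.32, -0.08, 0, 0, 0.91, 1, -0.46, -0.29, -0.08, 0, 0, 0.91, 1, -0.48, -0.25, -0.08, 0, 0, 0.91, 1, -0.5, -0.21, -0.08, 0, 0, 0.91, 1, -0.52, -0.17, -0.08, 0, 0, 0.91, 1, -0.53, -0.13, -0.08, 0, 0, 0.91, 1, -0.54, -0.09, -0.08, 0, 0, 0.91, 1, -0.54, -0.04, -0.08, 0, 0, 0.91])

```text
clock: 3.35
tool_pos: [308.9, 411.3, 269.3]
tool_rot: [1.309, 2.856, 0.001]
contact_force: [-0.7, -0.2, 0.5]
opening: 86.8
finger_force: 0.0
```

>>> arm_command(steps=[1, -0.54, 0, -0.08, 0, 0, 0.91, 1, -0.54, 0.04, -0.08, 0, 0, 0.91, 1, -0.54, 0.09, -0.08, 0, 0, 0.91, 1, -0.53, 0.13, -0.08, 0, 0, 0.91, 1, -0.52, 0.17, -0.08, 0, 0, 0.91, 1, -0.5, 0.21, -0.08, 0, 0, 0.91, 1, -0.48, 0.25, -0.08, 0, 0, 0.91, 1, -0.44, 0.3, -0.08, 0, 0, 0.91])

```text
clock: 4.35
tool_pos: [480.5, 215.5, 307.7]
tool_rot: [2.136, 2.304, 0.001]
contact_force: [-0.7, 0.9, 0.2]
opening: 86.8
finger_force: 0.0
```

```bash
python3 - <<'E'
from h import *
np.set_printoptions(precision=1,suppress=True)
c=bot.read_camera("wrist"); st(); save(c,"w1.png")
print(c["origin"],-rot(c)[:,2],c["cx"],c["cy"])
for l,z in {"counter":0,"throat_mouth":125,"keeper_grip":165}.items():
    print(l,[(round(d["score"],2),np.round(d["position"]),ptzw(c,d["position"],z)) for d in bot.pinpoint("wrist",l)[:4]])
# depth of fisheye: along optical axis
f=200/np.tan(np.radians(c["fov_y"])/2); v,u=np.mgrid[:400,:640]; x=(u-c["cx"])/f; y=(v-c["cy"])/f; t=np.hypot(x,y); s=np.tan(t)/np.maximum(t,1e-9)
P=np.stack([x*s,-y*s,-np.ones_like(x)],-1)*c["range_z"][...,None]@rot(c).T+c["origin"]
ok=c["range_z"]>0
im=c["image"].astype(int); red=(im[...,0]>110)&(im[...,1]<70)&(im[...,2]<70)&ok&(P[...,2]>145)&(P[...,2]<200)
q=P[red]; print(len(q), q.min(0),q.max(0))
top=q[q[:,2]>np.percentile(q[:,2],95)-5]; m=top[:,:2].mean(0); _,_,V=np.linalg.svd(top[:,:2]-m,full_matrices=False); e=(top[:,:2]-m)@V.T; print("handle",m,top[:,2].mean(),V[0],np.degrees(np.arctan2(V[0,1],V[0,0])),e.min(0),e.max(0))
rim=P[ok&(abs(P[...,2]-125)<4)&(abs(P[...,1]-255)<60)&(abs(P[...,0]-528)<70)][:,:2]; print("rim",len(rim),rim.min(0),rim.max(0))
E
```

```text
t 4.4 p [483.  212.9 308.2] th 0.0703 tilt [ 0. -0.] F [ 0.6 -2.4  0.5] open 87.0082578657823 ff 0.0 q [ 0.3 -0.1  1.7 -0.   1.5  0.2]
[475.4 282.3 461.9] [ 0.  -0.2 -1. ] 320.1624306380263 196.33694643389677
counter [(0.72, array([162., 354.]), array([531.8, 222.8,   0. ]))]
throat_mouth [(0.79, array([150., 368.]), array([530.3, 253.3, 125. ]))]
keeper_grip [(0.61, array([226., 369.]), array([533.4, 179.6, 165. ])), (0.22, array([162., 355.]), array([511.9, 243.9, 165. ]))]
350 [527.4 158.7 145.4] [541.1 196.3 167.2]
handle [534.3 177.9] 165.1039033050407 [-0.1 -1. ] -96.05086653958591 [-18.3  -6.4] [19.4  5.1]
rim 1205 [497.  198.5] [563.  287.1]
```

View pics/w1.png

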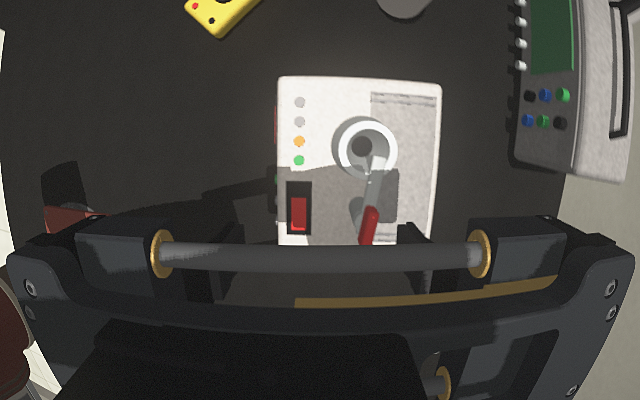

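The wrist view shows the throat mouth at about (364,148) and the red handle at (368,226). The throat is at (530,254) and the rim fits its 66 mm. The handle top is at z 167, with its axis at about (534,175), which is 79 mm from the throat (expected 80). The bar points at 84°.

```bash
python3 - <<'E'
from h import *
plan([534.3,175,195],-0.105,6); print(); plan([534.3,175,151],-0.105,6)
E
```

```text
[-0.126, 0.142, 0.312, -0.001, -0.001, 0.349]
[-0.122, 0.146, 0.312, -0.001, -0.001, 0.349]
[-0.117, 0.149, 0.312, -0.001, -0.001, 0.349]
[-0.112, 0.153, 0.312, -0.001, -0.001, 0.349]
[-0.108, 0.156, 0.312, -0.001, -0.001, 0.349]
[-0.103, 0.159, 0.312, -0.001, -0.001, 0.349]

[-0.126, 0.142, 0.434, -0.001, -0.001, 0.349]
[-0.122, 0.146, 0.434, -0.001, -0.001, 0.349]
[-0.117, 0.149, 0.434, -0.001, -0.001, 0.349]
[-0.112, 0.153, 0.434, -0.001, -0.001, 0.349]
[-0.108, 0.156, 0.434, -0.001, -0.001, 0.349]
[-0.103, 0.159, 0.434, -0.001, -0.001, 0.349]
```

>>> arm_command(steps=[1, -0.13, 0.14, 0.31, 0, 0, 0.35, 1, -0.12, 0.15, 0.31, 0, 0, 0.35, 1, -0.12, 0.15, 0.31, 0, 0, 0.35, 1, -0.11, 0.15, 0.31, 0, 0, 0.35, 1, -0.11, 0.16, 0.31, 0, 0, 0.35, 1, -0.1, 0.16, 0.32, 0, 0, 0.35, 1, 0, 0, 0.35, 0, 0, 0, 1, 0, 0, 0.35, 0, 0, 0])

```text
clock: 5.55
tool_pos: [535.1, 174.6, 151.8]
tool_rot: [-2.336, -2.1, 0.0]
contact_force: [0.3, 0.0, 0.2]
opening: 86.9
finger_force: 0.0
```

```bash
python3 - <<'E'
from h import *
c=bot.read_camera("wrist"); st(); plan([534.3,175,151],-0.105,1)
E
```

```text
t 5.6 p [533.1 174.3 148.5] th -0.1063 tilt [-0.0048 -0.0009] F [-1.3 -0.5 -2.8] open 87.06293649719922 ff 0.0 q [ 0.18  0.15  1.77 -0.    1.23  0.28]
[0.014, 0.019, -0.042, -0.054, 0.016, -0.015]
```

>>> arm_command(steps=[0, 0, 0, 0, 0, 0, 0, 0, 0, 0, 0, 0, 0, 0, 0, 0, 0, 0, 0, 0, 0, 0, 0, 0, 0, 0, 0, 0, 0, 0, 0, 0, 0, 0, 0, 0, 0, 0, 0, 0, 0, 0, 0, 0, 0, 0, 0, 0, 0, 0, 0, 0, 0, 0, 0, 0], squeeze=20)

```text
clock: 6.6
tool_pos: [534.6, 175.1, 153.1]
tool_rot: [-2.335, -2.102, 0.0]
contact_force: [-0.5, -0.4, -0.2]
opening: 14.5
finger_force: 0.0
```

>>> arm_command(steps=[0, 0, 0, 0, 0, 0, 0, 0, 0, 0, 0, 0, 0, 0, 0, 0, 0, 0, 0, 0, 0.5, 0, 0, 0, 0, 0, 0, 0.8, 0, 0, 0, 0, 0, 0, 0.8, 0, 0, 0, 0, 0, 0, 0.8, 0, 0, 0, 0, 0, 0, 0.8, 0, 0, 0, 0, 0, 0, 0.8])

```text
clock: 7.6
tool_pos: [534.9, 174.9, 153.1]
tool_rot: [2.701, 1.603, 0.001]
contact_force: [1.2, -0.9, -0.3]
opening: 11.6
finger_force: 20.0
```

```bash
python3 -c "
from h import *
st()"
```

```text
t 7.6 p [534.9 174.9 153.1] th -0.4996 tilt [ 0.0007 -0.0003] F [ 1.2 -0.9 -0.3] open 11.594148347646154 ff 20.010343194007874 q [ 0.18  0.14  1.77 -0.    1.23  0.68]
```

>>> arm_command(steps=[0, 0, 0, 0, 0, 0, 1, 0, 0, 0, 0, 0, 0, 1, 0, 0, 0, 0, 0, 0, 1, 0, 0, 0, 0, 0, 0, 1, 0, 0, 0, 0, 0, 0, 1, 0, 0, 0, 0, 0, 0, 1, 0, 0, 0, 0, 0, 0, 1, 0, 0, 0, 0, 0, 0, 1])

```text
clock: 8.6
tool_pos: [535.5, 174.3, 153.1]
tool_rot: [3.086, 0.581, 0.002]
contact_force: [3.4, -3.7, -1.9]
opening: 12.0
finger_force: 20.0
```

>>> arm_command(steps=[0, 0, 0, 0, 0, 0, 0.4, 0, 0, 0, 0, 0, 0, 0, 0, 0, 0, 0, 0, 0, 0, 1, 0, 0, 0, 0, 0, 0, 1, 0, 0, 0, 0, 0, 0, 1, 0, 0, 0, 0, 0, 0, 1, 0, 0, 0, 0, 0, 0, 1, 0, 0, 0, 0, 0, 0])

```text
clock: 9.6
tool_pos: [534.6, 175.1, 153.1]
tool_rot: [-3.096, -0.532, 0.0]
contact_force: [-0.1, 1.5, -0.2]
opening: 53.8
finger_force: 0.0
```

```bash
python3 - <<'E'
from h import *
st(); s=bot.get_state(); M=R.from_rotvec(s["tool_rot"]).as_matrix()
print("raise then to view pose over the rack:"); plan([510,-60,290],-0.1,16,(np.array(s["tool_pos"])+[0,0,100],M))
E
```

```text
t 9.6 p [534.6 175.1 153.1] th -1.2304 tilt [-0.0001  0.    ] F [-0.1  1.5 -0.2] open 53.84418776111628 ff 0.0 q [0.18 0.14 1.77 0.   1.23 1.41]
raise then to view pose over the rack:
[-0.106, 0.222, -0.038, -0.0, 0.0, -0.81]
[-0.121, 0.214, -0.038, -0.0, 0.0, -0.81]
[-0.136, 0.205, -0.038, -0.0, 0.0, -0.81]
[-0.15, 0.195, -0.038, -0.0, 0.0, -0.81]
[-0.164, 0.184, -0.038, -0.0, 0.0, -0.81]
[-0.176, 0.172, -0.038, -0.0, 0.0, -0.81]
[-0.188, 0.159, -0.038, -0.0, 0.0, -0.81]
[-0.199, 0.145, -0.038, -0.0, 0.0, -0.81]
[-0.209, 0.131, -0.038, -0.0, 0.0, -0.81]
[-0.217, 0.116, -0.038, -0.0, 0.0, -0.81]
[-0.225, 0.1, -0.038, -0.0, 0.0, -0.81]
[-0.231, 0.084, -0.038, -0.0, 0.0, -0.81]
[-0.237, 0.068, -0.038, -0.0, 0.0, -0.81]
[-0.241, 0.051, -0.038, -0.0, 0.0, -0.81]
[-0.244, 0.034, -0.038, -0.0, 0.0, -0.81]
[-0.246, 0.016, -0.038, -0.0, 0.0, -0.81]
```

>>> arm_command(steps=[1, 0, 0, -0.4, 0, 0, 0, 1, 0, 0, -0.7, 0, 0, 0, 1, 0, 0, -0.6, 0, 0, 0, 1, 0, 0, -0.2, 0, 0, -0.8, 1, 0, 0, -0.2, 0, 0, -0.8, 1, 0, 0, -0.2, 0, 0, -0.8, 1, 0, 0, 0, 0, 0, -0.8, 1, 0, 0, 0, 0, 0, -0.8])

```text
clock: 10.6
tool_pos: [534.7, 175.1, 291.4]
tool_rot: [2.956, 1.065, 0.001]
contact_force: [-0.2, 0.3, -1.1]
opening: 86.8
finger_force: 0.0
```

```bash
python3 - <<'E'
from h import *
st(); plan([495,-220,290],-0.1,9)
E
```

```text
t 10.6 p [534.7 175.1 291.4] th -0.8792 tilt [0.0004 0.0001] F [-0.2  0.3 -1.1] open 86.79464438057502 ff 0.0 q [0.18 0.04 1.61 0.   1.49 1.06]
[-0.523, 0.517, 0.002, 0.0, -0.0, -0.992]
[-0.566, 0.469, 0.002, 0.0, -0.0, -0.992]
[-0.604, 0.419, 0.002, 0.0, -0.0, -0.992]
[-0.638, 0.365, 0.003, 0.0, -0.0, -0.992]
[-0.668, 0.308, 0.003, 0.0, -0.0, -0.992]
[-0.692, 0.249, 0.003, 0.0, -0.0, -0.992]
[-0.711, 0.189, 0.003, 0.0, -0.0, -0.992]
[-0.724, 0.127, 0.003, 0.0, -0.0, -0.992]
[-0.733, 0.063, 0.003, 0.0, -0.0, -0.992]
```

>>> arm_command(steps=[1, -0.52, 0.52, 0, 0, 0, -1, 1, -0.57, 0.47, 0, 0, 0, -1, 1, -0.6, 0.42, 0, 0, 0, -1, 1, -0.64, 0.36, 0, 0, 0, -1, 1, -0.67, 0.31, 0, 0, 0, -1, 1, -0.69, 0.25, 0, 0, 0, -1, 1, -0.71, 0.19, 0, 0, 0, -1, 1, -0.72, 0.13, 0, 0, 0, -1])

```text
clock: 11.6
tool_pos: [499.6, -177.4, 291.3]
tool_rot: [2.412, 2.012, 0.0]
contact_force: [0.4, 0.3, 0.8]
opening: 87.2
finger_force: 0.0
```

```bash
cat >> h.py <<'E'
def cloud(c):
    f=200/np.tan(np.radians(c["fov_y"])/2); v,u=np.mgrid[:400,:640]; x=(u-c["cx"])/f; y=(v-c["cy"])/f; t=np.hypot(x,y); s=np.tan(t)/np.maximum(t,1e-9)
    P=np.stack([x*s,-y*s,-np.ones_like(x)],-1)*c["range_z"][...,None]@rot(c).T+c["origin"]; P[c["range_z"]<=0]=np.nan; return P
def circ(q):  # robust circle fit in xy
    from scipy.optimize import least_squares
    m=q.mean(0); r=least_squares(lambda p:np.hypot(q[:,0]-p[0],q[:,1]-p[1])-p[2],[*m,20],loss="soft_l1",f_scale=1).x; return r
E
python3 - <<'E'
from h import *
np.set_printoptions(precision=1,suppress=True)
c=bot.read_camera("wrist"); st(); save(c,"w2.png"); P=cloud(c)
for l in("reducer_center","funnel_center","spare_center","rack"):
    print(l,[(round(d["score"],2),np.round(d["position"]),ptzw(c,d["position"],75 if l=="rack" else 88)) for d in bot.pinpoint("wrist",l)[:5]])
h=cv2.cvtColor(c["image"],cv2.COLOR_RGB2HSV).astype(int)
for n,a,b in(("blue",100,128),("orange",6,19),("yellow",22,34)):
    m=(h[...,0]>=a)&(h[...,0]<=b)&(h[...,1]>120)&(h[...,2]>60)&(P[...,2]>70)&(P[...,2]<125)&(abs(P[...,0]-560)<80)
    if m.sum()<50: print(n,m.sum()); continue
    q=P[m]; zt=np.percentile(q[:,2],97); t=q[q[:,2]>zt-3]
    print(n,m.sum(),"ztop",zt,"bbox",t.min(0),t.max(0),"mid",(t.min(0)+t.max(0))/2,"fit",circ(t[:,:2]))
    fl=q[(q[:,2]>74)&(q[:,2]<82)]; print("  flange",fl.min(0),fl.max(0),(fl.min(0)+fl.max(0))/2)
E
```

```text
t 11.65 p [ 498.9 -182.2  291.1] th -0.1797 tilt [-0. -0.] F [-1.1 -3.9  0.1] open 87.09020693988649 ff 0.0 q [-0.5 -0.   1.7 -0.   1.5 -0.3]
reducer_center [(0.67, array([119., 366.]), array([ 563.6, -119.8,   88. ]))]
funnel_center [(0.84, array([194., 459.]), array([ 669.9, -229.1,   88. ])), (0.76, array([180., 261.]), array([ 429.3, -167.5,   88. ])), (0.7, array([192., 368.]), array([ 552.4, -205. ,   88. ])), (0.59, array([234., 280.]), array([ 437.6, -238.6,   88. ])), (0.57, array([300., 293.]), array([ 432.1, -336.7,   88. ]))]
spare_center [(0.61, array([258., 369.]), array([ 542.5, -292.6,   88. ])), (0.36, array([ 34., 478.]), array([728.2, -28.9,  88. ]))]
rack [(0.9, array([184., 362.]), array([ 548. , -197.9,   75. ]))]
blue 884 ztop 101.52119805253693 bbox [ 541.6 -149.5   98.6] [ 590.8 -101.5  103. ] mid [ 566.2 -125.5  100.8] fit [ 567.8 -124.3   23. ]
  flange [ 538.6 -154.9   74. ] [588.1 -97.4  81.9] [ 563.4 -126.2   78. ]
orange 1239 ztop 97.62784222141984 bbox [ 536.3 -232.8   94.6] [ 575.1 -194.6   99.1] mid [ 555.7 -213.7   96.9] fit [ 555.4 -213.5   17.8]
  flange [ 528.2 -244.2   74. ] [ 583.9 -187.4   81.9] [ 556.  -215.8   78. ]
yellow 336 ztop 100.96905436700153 bbox [ 516.1 -325.6   98. ] [ 566.6 -302.8  102.2] mid [ 541.3 -314.2  100.1] fit [ 542.4 -302.6   21.4]
  flange [ 529.6 -322.3   74.4] [ 559.6 -273.1   82. ] [ 544.6 -297.7   78.2]
```

View pics/w2.png

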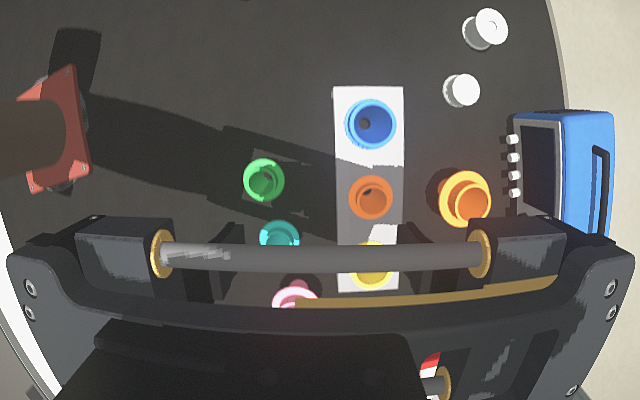

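The wrist view shows the rack with blue at (370,123), orange at (371,197) and yellow at (371,270). The bench cones are beside it: large orange (464,197), green (264,180), turquoise (280,236) and pink (295,297). Top heights of 101 and 97 mm and collar sizes match the reducer and funnel. I'll refine the reducer's centre with its mask.

```bash
python3 - <<'E'
from h import *
np.set_printoptions(precision=1,suppress=True)
c=bot.read_camera("wrist"); P=cloud(c); st()
m=bot.cut_out("wrist","reducer_center")[0]["mask"]; q=P[m]; q=q[~np.isnan(q[:,0])]
t=q[(q[:,2]>97)&(q[:,2]<105)][:,:2]
hull=cv2.convexHull(t.astype(np.float32))[:,0]; print(len(t),t.min(0),t.max(0),cv2.minEnclosingCircle(hull),circ(hull))
f=q[(q[:,2]>75)&(q[:,2]<83)][:,:2]; fh=cv2.convexHull(f.astype(np.float32))[:,0]; print("flange",cv2.minEnclosingCircle(fh))
# full rim on picture: any point at 98..104 height near blue
g=P[(abs(P[...,2]-101)<3)&(np.hypot(P[...,0]-567,P[...,1]+125)<35)][:,:2]; print(len(g),g.min(0),g.max(0),cv2.minEnclosingCircle(g.astype(np.float32)))
rk=P[(abs(P[...,2]-75)<3)&(abs(P[...,0]-555)<70)&(P[...,1]>-250)&(P[...,1]<-50)][:,:2]
print("rack rect",cv2.minAreaRect(rk.astype(np.float32)))
plan([566,-125.5,160],-0.118,8)
E
```

```text
t 11.9 p [ 499.9 -175.2  291.1] th -0.1835 tilt [-0.  0.] F [ 0.3 -0.8  1. ] open 86.7827494207989 ff 0.0 q [-0.5 -0.   1.7  0.   1.5 -0.3]
716 [ 541.6 -151.9] [595.9 -98.2] ((568.70068359375, -124.97970581054688), 27.38755226135254) [ 568.8 -124.9   26.9]
flange ((569.9974975585938, -124.92298889160156), 32.5129508972168)
684 [ 541.6 -151.9] [595.9 -98.2] ((568.70068359375, -124.97970581054688), 27.38755226135254)
rack rect ((562.5234985351562, -167.9783935546875), (177.36407470703125, 85.42782592773438), 81.4564437866211)
[0.126, 0.116, 0.273, 0.0, -0.001, -0.093]
[0.125, 0.117, 0.273, 0.0, -0.001, -0.093]
[0.124, 0.118, 0.273, 0.0, -0.001, -0.093]
[0.123, 0.119, 0.273, 0.0, -0.001, -0.093]
[0.122, 0.12, 0.273, 0.0, -0.001, -0.093]
[0.121, 0.121, 0.273, 0.0, -0.001, -0.093]
[0.12, 0.122, 0.273, 0.0, -0.001, -0.093]
[0.12, 0.123, 0.273, 0.0, -0.001, -0.093]
```

```bash
python3 - <<'E'
from h import *
plan([568.7,-125,150],-0.13,6)
E
```

```text
[0.171, 0.162, 0.392, 0.0, -0.001, -0.101]
[0.17, 0.164, 0.392, 0.0, -0.001, -0.101]
[0.168, 0.165, 0.392, 0.0, -0.001, -0.101]
[0.167, 0.167, 0.392, 0.0, -0.001, -0.101]
[0.165, 0.168, 0.392, 0.0, -0.001, -0.101]
[0.164, 0.17, 0.392, 0.0, -0.001, -0.101]
```

>>> arm_command(steps=[1, 0.17, 0.16, 0.39, 0, 0, -0.1, 1, 0.17, 0.16, 0.39, 0, 0, -0.1, 1, 0.17, 0.17, 0.39, 0, 0, -0.1, 1, 0.17, 0.17, 0.39, 0, 0, -0.1, 1, 0.16, 0.17, 0.39, 0, 0, -0.1, 1, 0.16, 0.17, 0.39, 0, 0, -0.1, 1, 0, 0, 0.3, 0, 0, 0, 1, 0, 0, 0, 0, 0, 0])

```text
clock: 12.95
tool_pos: [567.3, -125.4, 131.0]
tool_rot: [-2.359, -2.07, 0.003]
contact_force: [-0.2, 0.5, -0.0]
opening: 87.1
finger_force: 0.0
```

```bash
python3 - <<'E'
from h import *
st(); plan([568.7,-125,90],-0.13,1)
E
```

```text
t 12.95 p [ 567.3 -125.4  131. ] th -0.1301 tilt [-0.0036  0.0011] F [-0.2  0.5 -0. ] open 87.14715889526501 ff 0.0 q [-0.35  0.21  1.73 -0.    1.2  -0.22]
[0.009, 0.024, 0.683, -0.042, -0.008, -0.001]
```

>>> arm_command(steps=[1, 0, 0.02, 0.3, 0, 0, 0, 1, 0, 0, 0.25, 0, 0, 0, 1, 0, 0, 0.13, 0, 0, 0, 0, 0, 0, 0, 0, 0, 0, 0, 0, 0, 0, 0, 0, 0, 0, 0, 0, 0, 0, 0, 0, 0, 0, 0, 0, 0, 0, 0, 0, 0, 0, 0, 0, 0, 0], squeeze=15)

```text
clock: 13.95
tool_pos: [570.1, -126.6, 92.3]
tool_rot: [2.362, 2.071, 0.0]
contact_force: [-1.4, -0.9, 1.4]
opening: 52.0
finger_force: 15.0
```

```bash
python3 - <<'E'
from h import *
st()
E
```

```text
t 13.95 p [ 570.1 -126.6   92.3] th -0.131 tilt [ 0.0005 -0.0002] F [-1.4 -0.9  1.4] open 52.0343014488454 ff 15.000277800718322 q [-0.35  0.26  1.75 -0.    1.13 -0.22]
```

>>> arm_command(steps=[0, 0, 0, -0.15, 0, 0, 0, 0, 0, 0, -0.4, 0, 0, 0, 0, 0, 0, -0.5, 0, 0, 0, 0, 0, 0, -0.5, 0, 0, 0, 0, 0, 0, -0.5, 0, 0, 0, 0, 0, 0, -0.5, 0, 0, 0, 0, 0, 0, -0.3, 0, 0, 0, 0, 0, 0, 0, 0, 0, 0])

```text
clock: 14.95
tool_pos: [570.7, -126.8, 264.6]
tool_rot: [2.36, 2.069, 0.002]
contact_force: [-0.2, 0.1, -1.4]
opening: 51.9
finger_force: 15.0
```

```bash
python3 - <<'E'
from h import *
st(); plan([520,170,263],0.04,11)
E
```

```text
t 14.95 p [ 570.7 -126.8  264.6] th -0.131 tilt [ 0.0029 -0.0011] F [-0.2  0.1 -1.4] open 51.936719109056256 ff 14.999863182893023 q [-0.35  0.1   1.6  -0.    1.44 -0.22]
[0.436, -0.135, 0.002, 0.003, 0.001, -0.178]
[0.438, -0.128, 0.002, 0.003, 0.001, -0.178]
[0.44, -0.121, 0.002, 0.003, 0.001, -0.178]
[0.442, -0.114, 0.002, 0.003, 0.001, -0.178]
[0.443, -0.108, 0.002, 0.003, 0.001, -0.178]
[0.445, -0.101, 0.002, 0.003, 0.001, -0.178]
[0.447, -0.094, 0.002, 0.003, 0.001, -0.178]
[0.448, -0.087, 0.002, 0.003, 0.001, -0.178]
[0.449, -0.08, 0.002, 0.003, 0.001, -0.178]
[0.45, -0.073, 0.002, 0.003, 0.001, -0.178]
[0.452, -0.066, 0.002, 0.003, 0.001, -0.178]
```

>>> arm_command(steps=[0, 0.5, -0.15, 0, 0, 0, -0.2, 0, 0.68, -0.2, 0, 0, 0, -0.3, 0, 0.7, -0.19, 0, 0, 0, -0.3, 0, 0.7, -0.17, 0, 0, 0, -0.3, 0, 0.7, -0.15, 0, 0, 0, -0.3, 0, 0.7, -0.13, 0, 0, 0, -0.3, 0, 0.6, -0.1, 0, 0, 0, -0.3, 0, 0.35, -0.02, 0, 0, 0, 0])

```text
clock: 15.95
tool_pos: [517.2, 174.4, 260.9]
tool_rot: [-2.169, -2.27, 0.004]
contact_force: [-0.0, -0.4, -1.1]
opening: 52.2
finger_force: 15.0
```

>>> arm_command(steps=[0, 0, 0, 0, 0, 0, 0, 0, 0, 0, 0, 0, 0, 0, 0, 0, 0, 0, 0, 0, 0, 0, 0, 0, 0, 0, 0, 0, 0, 0, 0, 0, 0, 0, 0, 0, 0, 0, 0, 0, 0, 0, 0, 0, 0, 0, 0, 0, 0, 0, 0, 0, 0, 0, 0, 0])

```text
clock: 16.95
tool_pos: [518.7, 172.8, 263.0]
tool_rot: [2.173, 2.269, 0.0]
contact_force: [0.5, -0.5, -1.8]
opening: 52.0
finger_force: 15.0
```

```bash
python3 - <<'E'
from h import *
np.set_printoptions(precision=1,suppress=True)
c=bot.read_camera("wrist"); st(); save(c,"w3.png"); P=cloud(c)
print([(round(d["score"],2),np.round(d["position"]),ptzw(c,d["position"],125)) for d in bot.pinpoint("wrist","throat_mouth")[:4]])
g=P[(abs(P[...,2]-125)<3)&(np.hypot(P[...,0]-530,P[...,1]-254)<42)][:,:2]
print(len(g),g.min(0),g.max(0),cv2.minEnclosingCircle(g.astype(np.float32)),circ(cv2.convexHull(g.astype(np.float32))[:,0]))
bx=P[(abs(P[...,2]-65)<3)&(abs(P[...,0]-530)<160)&(abs(P[...,1]-225)<160)][:,:2]; print("box",cv2.minAreaRect(bx.astype(np.float32)))
h=cv2.cvtColor(c["image"],cv2.COLOR_RGB2HSV).astype(int)
m=(h[...,0]>=100)&(h[...,0]<=128)&(h[...,1]>120)&(h[...,2]>60)&(P[...,2]>200)&(P[...,2]<300); q=P[m]; print("blue",len(q)); 
if len(q): print(q.min(0),q.max(0))
E
```

```text
t 17.0 p [518.6 172.8 262.9] th 0.0436 tilt [-0.  0.] F [-0.1 -0.9 -0.8] open 52.02061782655526 ff 14.999982869485393 q [0.2 0.  1.7 0.  1.4 0.1]
[(0.71, array([105., 339.]), array([533., 254., 125.]))]
1799 [497.1 221.6] [562.4 286.7] ((529.6060791015625, 253.864501953125), 33.4495849609375) [529.7 253.9  32.9]
box ((531.0462646484375, 224.36138916015625), (216.93202209472656, 236.1544189453125), 3.2936367988586426)
blue 5919
[488.6 147.2 202. ] [547.7 205.3 273.4]
```

View pics/w3.png

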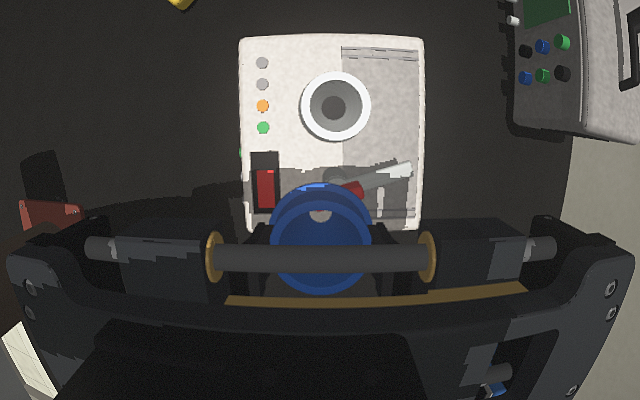

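The wrist view shows the throat clear at (335,106), with the keeper arm swung toward +x, from about (345,190) to (410,170). The blue reducer is upright in the jaws at (320,240). Next I'll measure the reducer's offset in the jaws.

```bash
python3 - <<'E'
from h import *
from scipy.optimize import least_squares
np.set_printoptions(precision=1,suppress=True)
c=bot.read_camera("wrist"); st(); P=cloud(c)
h=cv2.cvtColor(c["image"],cv2.COLOR_RGB2HSV).astype(int)
m=(h[...,0]>=100)&(h[...,0]<=128)&(h[...,1]>100)&(h[...,2]>50)&(P[...,2]>195)&(P[...,2]<300); q=P[m]
print(np.histogram(q[:,2],np.arange(200,280,4)))
for lo,hi,r in((246,254,31),(269,276,27)):
    t=q[(q[:,2]>lo)&(q[:,2]<hi)][:,:2]
    # outermost point per direction seen from a rough centre
    a=np.arctan2(t[:,1]-175,t[:,0]-518.6); d=np.hypot(t[:,1]-175,t[:,0]-518.6); b=np.floor(a/np.radians(8)).astype(int)
    o=np.array([t[b==k][np.argmax(d[b==k])] for k in np.unique(b) if (b==k).sum()>3])
    s=least_squares(lambda p:np.hypot(o[:,0]-p[0],o[:,1]-p[1])-r,[518,173],loss="soft_l1",f_scale=1.)
    print(r,len(t),s.x,np.round(s.fun,1), np.median(q[(q[:,2]>lo)&(q[:,2]<hi)][:,2]), t.min(0),t.max(0))
plan([529.7,253.9,215],0.0436,5)
E
```

```text
t 17.1 p [518.6 172.8 262.9] th 0.0436 tilt [-0. -0.] F [-1.1 -0.6 -2.1] open 52.08594401462125 ff 14.999984860187396 q [ 0.2  0.   1.7 -0.   1.4  0.1]
(array([  26,   88,  101,  126,  146,  161,  187,  195,  153,  143,  107,
        113, 1119,  202,  234,  370,  459, 2018,  431]), array([200, 204, 208, 212, 216, 220, 224, 228, 232, 236, 240, 244, 248,
       252, 256, 260, 264, 268, 272, 276]))
31 1283 [518.6 174.2] [-12.6 -12.4 -12.2 -13.4 -13.1 -12.8 -12.7 -12.8  -0.7  -0.5  -0.1  -0.5
  -0.2  -0.1  -0.1  -0.   -0.2   0.1   0.1   0.2  -0.1   0.1   0.   -0.1
   0.   -0.1  -0.2  -0.4  -0.3 -12.6] 249.7050493924626 [488.7 166.6] [547.7 205.3]
27 2328 [518.6 174.4] [-0.1 -0.1  0.2  0.3 -0.3  0.2 -0.2 -0.  -0.   0.1  0.3  0.1 -0.  -0.3
 -0.1 -0.2 -0.1 -0.3 -0.3 -0.   0.   0.1  0.1 -0.   0.1  0.1  0.2  0.1
  0.   0.2 -0.1 -0.2  0.1 -0.1  0.  -0.2 -0.9] 271.41396804309375 [492.1 147.4] [544.4 201.4]
[0.268, 0.049, 0.16, -0.0, 0.0, 0.0]
[0.268, 0.049, 0.16, -0.0, 0.0, 0.0]
[0.268, 0.049, 0.16, -0.0, 0.0, 0.0]
[0.268, 0.049, 0.16, -0.0, 0.0, 0.0]
[0.268, 0.049, 0.16, -0.0, 0.0, 0.0]
```

>>> arm_command(steps=[0, 0.3, 0.06, 0, 0, 0, 0, 0, 0.45, 0.08, 0, 0, 0, 0, 0, 0.4, 0.07, 0, 0, 0, 0, 0, 0.17, 0.03, 0.1, 0, 0, 0, 0, 0, 0, 0.3, 0, 0, 0, 0, 0, 0, 0.4, 0, 0, 0, 0, 0, 0, 0.4, 0, 0, 0, 0, 0, 0, 0.3, 0, 0, 0])

```text
clock: 18.1
tool_pos: [528.6, 251.5, 170.3]
tool_rot: [-2.173, -2.268, 0.004]
contact_force: [-0.5, -1.0, -0.8]
opening: 52.3
finger_force: 15.0
```

```bash
python3 - <<'E'
from h import *
c=bot.read_camera("wrist"); c=bot.read_camera("wrist"); st(); plan([529.7,252.4,142.5],0.0436,1)
E
```

```text
t 18.2 p [527.7 251.4 169.5] th 0.0429 tilt [-0.0054 -0.0019] F [ 0.2  0.3 -1.2] open 52.145549869974964 ff 14.99971660785377 q [ 0.31  0.18  1.69 -0.    1.28  0.27]
[0.016, 0.037, 0.449, -0.062, 0.019, -0.008]
```

>>> arm_command(steps=[0, 0, 0, 0, 0, 0, 0, 0, 0, 0, 0.12, 0, 0, 0, 0, 0, 0, 0.12, 0, 0, 0, 0, 0, 0, 0.1, 0, 0, 0, 0, 0, 0, 0.08, 0, 0, 0, 0, 0, 0, 0.05, 0, 0, 0, 0, 0, 0, 0, 0, 0, 0, 0, 0, 0, 0, 0, 0, 0])

```text
clock: 19.2
tool_pos: [529.8, 252.6, 145.0]
tool_rot: [2.173, 2.269, 0.0]
contact_force: [-0.3, 1.1, -1.2]
opening: 52.0
finger_force: 15.0
```

```bash
python3 - <<'E'
from h import *
c=bot.read_camera("wrist"); st(); plan([529.7,252.4,142.5],0.0436,1)
E
```

```text
t 19.25 p [529.8 252.6 145. ] th 0.0435 tilt [0.0005 0.0002] F [ 0.1  0.  -1.1] open 52.1657777339748 ff 14.999971833312884 q [ 0.31  0.2   1.71 -0.    1.23  0.27]
[-0.004, -0.002, 0.042, 0.006, -0.001, -0.001]
```

>>> arm_command(steps=[0, 0, 0, 0.015, 0, 0, 0, 0, 0, 0, 0.015, 0, 0, 0, 0, 0, 0, 0.015, 0, 0, 0, 0, 0, 0, 0, 0, 0, 0, 0, 0, 0, 0, 0, 0, 0, 0, 0, 0, 0, 0, 0, 0, 0, 0, 0, 0, 0, 0, 0, 0, 0, 0, 0, 0, 0, 0])

```text
clock: 20.25
tool_pos: [529.8, 252.6, 142.4]
tool_rot: [2.172, 2.269, 0.001]
contact_force: [0.1, -0.1, 2.6]
opening: 52.0
finger_force: 15.0
```

```bash
python3 - <<'E'
from h import *
st()
E
```

```text
t 20.25 p [529.8 252.6 142.4] th 0.0435 tilt [0.0006 0.0002] F [ 0.1 -0.1  2.6] open 52.01492935282096 ff 15.000514180865139 q [ 0.31  0.21  1.71 -0.    1.22  0.27]
```

It's seated at the expected height with a light contact force. Release, then rise.

>>> arm_command(steps=[0.7, 0, 0, 0, 0, 0, 0, 0.7, 0, 0, 0, 0, 0, 0, 0.9, 0, 0, 0, 0, 0, 0, 1, 0, 0, 0, 0, 0, 0, 1, 0, 0, 0, 0, 0, 0, 1, 0, 0, -0.15, 0, 0, 0, 1, 0, 0, -0.4, 0, 0, 0, 1, 0, 0, -0.5, 0, 0, 0])

```text
clock: 21.25
tool_pos: [529.2, 252.4, 205.6]
tool_rot: [-2.172, -2.269, 0.002]
contact_force: [0.7, -0.0, 0.2]
opening: 86.6
finger_force: 0.0
```

>>> arm_command(steps=[1, -0.3, 0, -0.5, 0, 0, 0, 1, -0.5, 0, -0.3, 0, 0, 0, 1, -0.5, 0, -0.2, 0, 0, 0, 1, -0.2, 0, 0, 0, 0, 0, 1, 0, 0, 0, 0, 0, 0, 1, 0, 0, 0, 0, 0, 0, 1, 0, 0, 0, 0, 0, 0, 1, 0, 0, 0, 0, 0, 0])

```text
clock: 22.25
tool_pos: [533.3, 163.2, 264.6]
tool_rot: [-2.171, -2.27, 0.001]
contact_force: [0.1, 0.9, -0.0]
opening: 87.3
finger_force: 0.0
```

```bash
cat >> h.py <<'E'
def ring(c,P,hue,z0,r,ctr,dz=3):
    """centre of a coloured ring of radius r about height z0, outermost points per direction"""
    from scipy.optimize import least_squares
    h=cv2.cvtColor(c["image"],cv2.COLOR_RGB2HSV).astype(int)
    m=(abs(P[...,2]-z0)<dz)&(np.hypot(P[...,0]-ctr[0],P[...,1]-ctr[1])<r+12)
    if hue: m&=(h[...,0]>=hue[0])&(h[...,0]<=hue[1])&(h[...,1]>90)
    t=P[m]; d=np.hypot(t[:,0]-ctr[0],t[:,1]-ctr[1]); b=np.floor(np.arctan2(t[:,1]-ctr[1],t[:,0]-ctr[0])/np.radians(8)).astype(int)
    o=np.array([t[b==k][np.argmax(d[b==k])] for k in np.unique(b)])
    s=least_squares(lambda p:np.hypot(o[:,0]-p[0],o[:,1]-p[1])-r,ctr,loss="soft_l1",f_scale=1.)
    return s.x,np.median(t[:,2]),len(t),np.median(abs(s.fun))
E
python3 - <<'E'
from h import *
np.set_printoptions(precision=1,suppress=True)
c=bot.read_camera("wrist"); st(); save(c,"w4.png"); P=cloud(c)
print("collar top",ring(c,P,(95,130),151,27,(530,254))); print("flange",ring(c,P,(95,130),129,31,(530,254))); print("rim",ring(c,P,None,125,33,(530,254),2))
t=bot.read_camera("top"); save(t,"top1.png",(160,260,200,440),3)
plan([500,-200,290],-0.13,9)
E
```

```text
t 22.3 p [533.3 163.1 264.7] th 0.0443 tilt [-0. -0.] F [ 0.3 -0.5 -0.6] open 87.08046802303556 ff 0.0 q [0.2 0.  1.7 0.  1.4 0.1]
collar top (array([529.7, 253.8]), np.float64(150.92002079514265), 1108, np.float64(0.42375151656138677))
flange (array([529.9, 252.9]), np.float64(128.99998322776202), 527, np.float64(1.3517058874320131))
rim (array([529.8, 253.8]), np.float64(124.9096600355785), 496, np.float64(0.250778298529422))
[-0.669, -0.091, -0.047, -0.0, 0.0, 0.222]
[-0.67, -0.078, -0.047, -0.0, 0.0, 0.222]
[-0.672, -0.066, -0.047, -0.0, 0.0, 0.222]
[-0.673, -0.052, -0.047, -0.0, 0.0, 0.222]
[-0.674, -0.039, -0.047, -0.0, 0.0, 0.222]
[-0.675, -0.026, -0.047, -0.0, 0.0, 0.222]
[-0.675, -0.013, -0.047, -0.0, 0.0, 0.222]
[-0.675, -0.0, -0.047, -0.0, 0.0, 0.222]
[-0.675, 0.013, -0.047, -0.0, 0.0, 0.222]
```

View pics/w4.png

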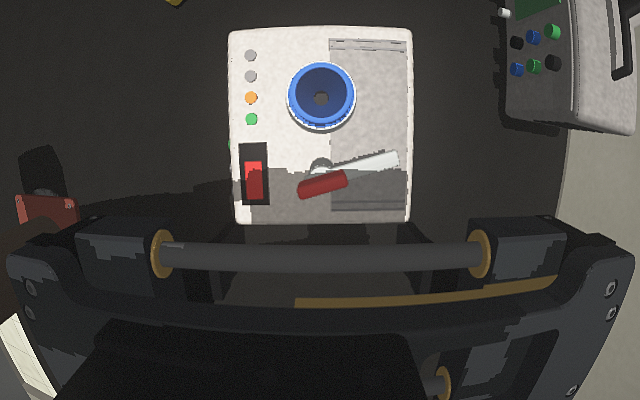

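The blue reducer sits at (321,96), home: collar top at 150.9 mm (151 expected), centred to 0.2 mm. The keeper is clear, its arm at (385,158). On to the funnel.

>>> arm_command(steps=[1, -0.6, -0.08, -0.05, 0, 0, 0.2, 1, -0.75, -0.08, -0.05, 0, 0, 0.3, 1, -0.8, -0.08, -0.05, 0, 0, 0.3, 1, -0.8, -0.06, -0.05, 0, 0, 0.3, 1, -0.8, -0.04, -0.05, 0, 0, 0.3, 1, -0.8, -0.02, -0.05, 0, 0, 0.3, 1, -0.8, 0, -0.05, 0, 0, 0.3, 1, -0.6, 0, -0.05, 0, 0, 0])

```text
clock: 23.35
tool_pos: [497.0, -195.4, 289.2]
tool_rot: [2.363, 2.069, 0.0]
contact_force: [0.6, -0.7, -0.6]
opening: 86.9
finger_force: 0.0
```

>>> arm_command(steps=[1, 0, 0, 0, 0, 0, 0, 1, 0, 0, 0, 0, 0, 0, 1, 0, 0, 0, 0, 0, 0, 1, 0, 0, 0, 0, 0, 0, 1, 0, 0, 0, 0, 0, 0, 1, 0, 0, 0, 0, 0, 0, 1, 0, 0, 0, 0, 0, 0, 1, 0, 0, 0, 0, 0, 0])

```text
clock: 24.35
tool_pos: [497.4, -193.6, 289.1]
tool_rot: [2.362, 2.071, -0.0]
contact_force: [0.0, -0.1, -0.3]
opening: 87.1
finger_force: 0.0
```

```bash
python3 - <<'E'
from h import *
np.set_printoptions(precision=1,suppress=True)
c=bot.read_camera("wrist"); st(); P=cloud(c)
r=ring(c,P,(3,20),97,19.5,(555.7,-213.7)); print("collar top",r); print("flange",ring(c,P,(3,20),79,28,(555.7,-213.7)))
plan([*r[0],150],-0.13,6)
E
```

```text
t 24.4 p [ 497.4 -193.6  289. ] th -0.1311 tilt [-0. -0.] F [-0.4  0.2 -0.5] open 86.73735478920986 ff 0.0 q [-0.5 -0.   1.7 -0.   1.5 -0.4]
collar top (array([ 555.6, -213.7]), np.float64(96.73945878569509), 283, np.float64(0.2667413150481348))
flange (array([ 555.5, -213.8]), np.float64(78.97638400112032), 679, np.float64(0.31628899730426596))
[-0.034, 0.168, 0.386, 0.0, 0.0, -0.002]
[-0.034, 0.168, 0.386, 0.0, 0.0, -0.002]
[-0.034, 0.168, 0.386, 0.0, 0.0, -0.002]
[-0.034, 0.168, 0.386, 0.0, 0.0, -0.002]
[-0.034, 0.168, 0.386, 0.0, 0.0, -0.002]
[-0.034, 0.168, 0.386, 0.0, 0.0, -0.002]
```

>>> arm_command(steps=[1, -0.04, 0.2, 0.4, 0, 0, 0, 1, -0.05, 0.25, 0.5, 0, 0, 0, 1, -0.05, 0.25, 0.5, 0, 0, 0, 1, -0.05, 0.21, 0.5, 0, 0, 0, 1, -0.02, 0.1, 0.4, 0, 0, 0, 1, 0, 0, 0.3, 0, 0, 0, 0.8, 0, 0, 0.2, 0, 0, 0, 0.8, 0, 0, 0.1, 0, 0, 0])

```text
clock: 25.4
tool_pos: [555.6, -213.9, 114.7]
tool_rot: [-2.362, -2.071, 0.0]
contact_force: [-0.4, -0.2, 0.2]
opening: 74.6
finger_force: 0.0
```

```bash
python3 - <<'E'
from h import *
bot.read_camera("wrist"); bot.read_camera("wrist"); st(); plan([555.6,-213.7,91.5],-0.131,1)
E
```

```text
t 25.5 p [ 555.6 -213.9  114.9] th -0.1311 tilt [-0.0002  0.0001] F [ 0.3 -1.   0.1] open 71.38414661398785 ff 0.0 q [-0.5   0.26  1.71 -0.    1.18 -0.37]
[0.003, -0.001, 0.391, -0.003, -0.001, -0.001]
```

>>> arm_command(steps=[0.8, 0, 0, 0.2, 0, 0, 0, 0.8, 0, 0, 0.15, 0, 0, 0, 0.8, 0, 0, 0.04, 0, 0, 0, 0, 0, 0, 0, 0, 0, 0, 0, 0, 0, 0, 0, 0, 0, 0, 0, 0, 0, 0, 0, 0, 0, 0, 0, 0, 0, 0, 0, 0, 0, 0, 0, 0, 0, 0], squeeze=12)

```text
clock: 26.5
tool_pos: [556.0, -214.0, 91.9]
tool_rot: [2.362, 2.071, 0.0]
contact_force: [-0.2, -0.1, 0.6]
opening: 37.8
finger_force: 12.0
```

>>> arm_command(steps=[0, 0, 0, 0, 0, 0, 0, 0, 0, 0, -0.15, 0, 0, 0, 0, 0, 0, -0.4, 0, 0, 0, 0, 0, 0, -0.5, 0, 0, 0, 0, 0, 0, -0.5, 0, 0, 0, 0, 0, 0, -0.6, 0, 0, 0, 0, 0, 0, -0.6, 0, 0, 0, 0, 0, 0, -0.3, 0, 0, 0])

```text
clock: 27.5
tool_pos: [556.6, -214.3, 277.6]
tool_rot: [2.359, 2.069, 0.002]
contact_force: [-0.4, -0.3, -0.3]
opening: 37.8
finger_force: 12.0
```

```bash
python3 - <<'E'
from h import *
st(); plan([517,170,275],0.0436,8)
E
```

```text
t 27.5 p [ 556.6 -214.3  277.6] th -0.131 tilt [ 0.0033 -0.0018] F [-0.4 -0.3 -0.3] open 37.84043762525939 ff 11.999916342603854 q [-0.5   0.12  1.55  0.    1.47 -0.37]
[0.783, -0.186, 0.004, 0.005, 0.002, -0.25]
[0.787, -0.169, 0.004, 0.005, 0.002, -0.25]
[0.79, -0.152, 0.004, 0.005, 0.002, -0.25]
[0.794, -0.135, 0.004, 0.005, 0.002, -0.25]
[0.796, -0.117, 0.005, 0.005, 0.002, -0.25]
[0.799, -0.1, 0.005, 0.005, 0.002, -0.25]
[0.801, -0.083, 0.005, 0.005, 0.002, -0.25]
[0.802, -0.065, 0.005, 0.005, 0.002, -0.25]
```

>>> arm_command(steps=[0, 0.55, -0.13, 0, 0, 0, -0.25, 0, 0.85, -0.18, 0, 0, 0, -0.25, 0, 0.88, -0.17, 0, 0, 0, -0.25, 0, 0.88, -0.15, 0, 0, 0, -0.25, 0, 0.88, -0.13, 0, 0, 0, -0.25, 0, 0.88, -0.11, 0, 0, 0, -0.25, 0, 0.85, -0.08, 0, 0, 0, -0.25, 0, 0.55, -0.05, 0, 0, 0, -0.25])

```text
clock: 28.5
tool_pos: [515.7, 170.6, 274.0]
tool_rot: [-2.169, -2.271, 0.001]
contact_force: [1.1, -0.2, -1.1]
opening: 37.4
finger_force: 12.0
```

>>> arm_command(steps=[0, 0, 0, 0, 0, 0, 0, 0, 0, 0, 0, 0, 0, 0, 0, 0, 0, 0, 0, 0, 0, 0, 0, 0, 0, 0, 0, 0, 0, 0, 0, 0, 0, 0, 0, 0, 0, 0, 0, 0, 0, 0, 0, 0, 0, 0, 0, 0, 0, 0, 0, 0, 0, 0, 0, 0])

```text
clock: 29.5
tool_pos: [516.7, 168.4, 274.7]
tool_rot: [2.173, 2.269, -0.0]
contact_force: [-1.0, 0.3, -0.6]
opening: 37.3
finger_force: 12.0
```

```bash
python3 - <<'E'
from h import *
np.set_printoptions(precision=1,suppress=True)
c=bot.read_camera("wrist"); st(); P=cloud(c); s=bot.get_state(); x,y,z=s["tool_pos"]
h=cv2.cvtColor(c["image"],cv2.COLOR_RGB2HSV).astype(int)
m=(h[...,0]>=3)&(h[...,0]<=20)&(h[...,1]>150)&(np.hypot(P[...,0]-x,P[...,1]-y)<45)&(P[...,2]>z-70)&(P[...,2]<z+20); q=P[m]; print(np.histogram(q[:,2]-z,np.arange(-64,20,4)))
print("reducer",ring(c,P,(95,130),151,27,(529.7,253.8)))
print("funnel top",ring(c,P,(3,20),z+5,19.5,(x,y+1))); print("funnel flange",ring(c,P,(3,20),z-13,28,(x,y+1)))
plan([529.7,253.8,275],0.0436,1)
E
```

```text
t 29.55 p [516.7 168.4 274.7] th 0.0436 tilt [0. 0.] F [-0.1 -0.3  0.5] open 37.767734638929845 ff 11.999964756708152 q [ 0.2 -0.   1.7  0.   1.5  0.1]
(array([   3,   41,   61,   78,   82,   95,  112,  138,  111,   78,   59,
         66, 1466,  261,  137,  176,  251,  728,    1,    0]), array([-64, -60, -56, -52, -48, -44, -40, -36, -32, -28, -24, -20, -16,
       -12,  -8,  -4,   0,   4,   8,  12,  16]))
reducer (array([529.7, 253.8]), np.float64(150.96109536808905), 1015, np.float64(0.3364493027641746))
funnel top (array([516.6, 168.7]), np.float64(279.46580553697925), 925, np.float64(0.1390041546733478))
funnel flange (array([516.8, 168.4]), np.float64(261.75796663906397), 1692, np.float64(0.17879067249328529))
[1.412, 0.278, -0.006, 0.0, -0.0, -0.001]
```

>>> arm_command(steps=[0, 0.3, 0.06, 0, 0, 0, 0, 0, 0.5, 0.1, 0, 0, 0, 0, 0, 0.41, 0.08, 0, 0, 0, 0, 0, 0.2, 0.04, 0, 0, 0, 0, 0, 0, 0, 0.2, 0, 0, 0, 0, 0, 0, 0.35, 0, 0, 0, 0, 0, 0, 0.35, 0, 0, 0, 0, 0, 0, 0.2, 0, 0, 0])

```text
clock: 30.55
tool_pos: [528.9, 252.6, 206.5]
tool_rot: [-2.173, -2.268, 0.004]
contact_force: [-0.6, -0.8, -0.8]
opening: 37.4
finger_force: 12.0
```

>>> arm_command(steps=[0, 0, 0, 0, 0, 0, 0, 0, 0, 0, 0.12, 0, 0, 0, 0, 0, 0, 0.15, 0, 0, 0, 0, 0, 0, 0.15, 0, 0, 0, 0, 0, 0, 0.12, 0, 0, 0, 0, 0, 0, 0.08, 0, 0, 0, 0, 0, 0, 0, 0, 0, 0, 0, 0, 0, 0, 0, 0, 0])

```text
clock: 31.55
tool_pos: [530.0, 253.7, 171.7]
tool_rot: [2.172, 2.269, 0.001]
contact_force: [1.3, -0.8, -1.2]
opening: 37.2
finger_force: 12.0
```

```bash
python3 - <<'E'
from h import *
st(); plan([529.7,253.6,167.9],0.0436,1)
E
```

```text
t 31.55 p [530.  253.7 171.7] th 0.0435 tilt [0.0005 0.0001] F [ 1.3 -0.8 -1.2] open 37.23914233678909 ff 11.999941200827493 q [ 0.31  0.18  1.69 -0.    1.27  0.27]
[-0.001, -0.006, 0.064, 0.005, -0.001, -0.002]
```

>>> arm_command(steps=[0, 0, 0, 0.02, 0, 0, 0, 0, 0, 0, 0.02, 0, 0, 0, 0, 0, 0, 0.015, 0, 0, 0, 0, 0, 0, 0.01, 0, 0, 0, 0, 0, 0, 0, 0, 0, 0, 0, 0, 0, 0, 0, 0, 0, 0, 0, 0, 0, 0, 0, 0, 0, 0, 0, 0, 0, 0, 0])

```text
clock: 32.55
tool_pos: [530.0, 253.7, 167.9]
tool_rot: [2.172, 2.269, 0.001]
contact_force: [-0.0, 0.4, 3.2]
opening: 38.0
finger_force: 12.0
```

```bash
python3 - <<'E'
from h import *
st()
E
```

```text
t 32.55 p [530.  253.7 167.9] th 0.0435 tilt [0.0005 0.0002] F [-0.   0.4  3.2] open 37.99444680337586 ff 12.00044640745304 q [0.31 0.18 1.69 0.   1.27 0.27]
```

Seated. Release, rise and check.

>>> arm_command(steps=[0.6, 0, 0, 0, 0, 0, 0, 0.7, 0, 0, 0, 0, 0, 0, 0.8, 0, 0, 0, 0, 0, 0, 0.8, 0, 0, 0, 0, 0, 0, 0.8, 0, 0, 0, 0, 0, 0, 0.8, 0, 0, -0.15, 0, 0, 0, 0.8, 0, 0, -0.4, 0, 0, 0, 0.8, 0, 0, -0.5, 0, 0, 0])

```text
clock: 33.55
tool_pos: [529.5, 253.5, 231.2]
tool_rot: [-2.172, -2.269, 0.001]
contact_force: [-0.1, 0.1, -0.4]
opening: 69.7
finger_force: 0.0
```

>>> arm_command(steps=[0.8, -0.2, 0, -0.5, 0, 0, 0, 0.8, -0.5, 0, -0.3, 0, 0, 0, 0.8, -0.5, 0, -0.1, 0, 0, 0, 0.8, -0.3, 0, 0, 0, 0, 0, 0.8, 0, 0, 0, 0, 0, 0, 0.8, 0, 0, 0, 0, 0, 0, 0.8, 0, 0, 0, 0, 0, 0, 0.8, 0, 0, 0, 0, 0, 0])

```text
clock: 34.55
tool_pos: [533.5, 164.4, 284.2]
tool_rot: [-2.171, -2.27, 0.001]
contact_force: [0.3, -0.2, 0.4]
opening: 69.1
finger_force: 0.0
```

```bash
python3 - <<'E'
from h import *
np.set_printoptions(precision=1,suppress=True)
c=bot.read_camera("wrist"); st(); P=cloud(c); save(c,"w5.png")
print("funnel top (173)",ring(c,P,(3,20),173,19.5,(529.7,253.8))); print("flange (155)",ring(c,P,(3,20),155,28,(529.7,253.8))); print("reducer flange(129)",ring(c,P,(95,130),129,31,(529.7,253.8)))
E
```

```text
t 34.6 p [533.6 164.3 284.3] th 0.0443 tilt [-0.  0.] F [-0.1 -0.   0.2] open 69.41531500918647 ff 0.0 q [0.2 0.  1.6 0.  1.5 0.1]
funnel top (173) (array([530.1, 253.7]), np.float64(172.87164618144743), 557, np.float64(0.2346437507876864))
flange (155) (array([530.1, 253.7]), np.float64(155.06833002562655), 1365, np.float64(0.45588825821385903))
reducer flange(129) (array([529.8, 254.9]), np.float64(128.90255604303655), 65, np.float64(0.18236521316905474))
```

View pics/w5.png

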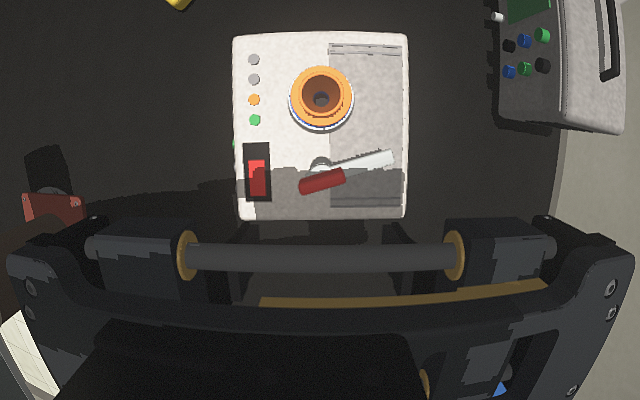

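The orange funnel sits upright in the reducer at (321,98), with its top at 172.9 mm (173 expected) and its centre within 0.5 mm of the throat axis. The keeper is clear at (385,160) and the gripper touches nothing.

```bash
python3 -c "
from rig import bot
print(bot.job_done())"
```

```text
the job is handed in; nothing more can be done
None
```

I handed the job in at about 35 s of the 72 s: the keeper is swung clear, the reducer is home in the throat, and the funnel is home in the reducer, with measured heights and centres within 1 mm; the hand-in gave no verdict.

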